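Tare the parts cup on the counting scale, then add the brass pin

ROBOT

A 6-joint arm with a two-finger parallel gripper is mounted at the origin on the work surface. World frame = base frame: x ahead of the robot, y to its left, z up, the work surface at z = 0. Lengths are in m, angles in rad, forces in N, time in s.
With the tool pointing down it reaches from about 0.35 to 0.925 m from the base axis. Payload 6.4 kg.
Tool frame: the origin (TCP) lies between the finger pads; the fingertips stand 25 mm ahead of it and the grasp point (between the pads) lies 6 mm ahead of it; z points along the fingers, y is the line along which they close (so a half turn about z gives the same grasp; the last joint's range is limited). The gripper opens to 94 mm and grips with 3 to 60 N. Pads are 16 mm wide; open, the fingers measure 119 mm over their backs; the gripper's body (75 mm by 177 mm) begins 78 mm behind the grasp point.
Start: joints at [-1.478, 0.245, 1.558, -0, 1.339, -0.174], TCP at [0.171, -0.627, 0.23] pointing down, gripper open.
Joint ranges: [-3.13, 3.13], [-1.02, 2.26], [0.13, 2.54], [-0.95, 4.09], [0.21, 2.88], [-2.74, 2.74]. Speed limits (rad/s): [2.57, 2.57, 3.14, 3.14, 3.14, 3.14].

INTERFACE

Orientations are given as [roll, pitch, yaw] about the fixed x, y, z axes, in that order (R = Rz(yaw) Ry(pitch) Rx(roll)).
In Python, from cell import observe, cams, job, nets gives the robot as it stands. The module is installed in compiled form; this text tells all that it offers.
- The arm moves only by the tool play_rows, never from a script. Its argument "commands" is a list of rows, each a list of 3 entries, a list of its own where there are three numbers: the shift along the world's x, y, z in m, then the turn about the world's z in rad, then the finger opening in m, from 0 to 0.094. In form: [[[x, y, z], turn, fingers], ...]. A call has 1 to 12 rows; each row shifts and turns the commanded pose from where the row before left it; what a row does not reach is not made up. A row lasts 1/10 s, in which the tool goes at most 50 mm and 8.59 degrees, less where a joint would pass 70% of its speed; a pose out of reach is approached as far as the arm can. A call with a gripper value outside its range is refused whole. The fingers move at their own pace and stop on an object; "newtons" is the grip in N (left out, the last holds). Time passes only in rows, so rows that do not move let the fingers close. It gives the time, the measured TCP pose, the force, the opening and the grip force at its end, in the units of the state.
- observe(): the state, without advancing time (a new reading comes with each control period).
- cams.capture(name): name is "scene" or "top" or "wrist"; returns the picture (384x512x3 uint8, red, green, blue); there is no depth.
- cams.camera_model(name): a dict with "intrinsics" (3x3 intrinsics, pixels), "pose" (4x4, takes a point from camera to world coordinates). Camera axes: x right, y down, z forward; pixel columns grow to the right and rows downward; lengths in m; the calibration is good to about 2 mm. A picture is of the moment at which its call begins: read the wrist's pose just before it. camera_model takes no time and is no camera call; for the wrist camera it gives the pose at the moment of the call.
- job.hand_in(): hands the job in; it is judged then, once.
Trained networks look in the newest picture that a camera, given by its name, has taken for a name from the list of things; names that differ only in an ending like _2 or _b are one class to them, and where a whole thing is asked for, a point or a joint stands for the part that bears it (a point fixed in the world has none). Each returns a list of dicts, best first, with "score" (0 to 1); they miss things now and then, are a little off and sometimes report something else, mostly with a low value. They report only what shows in the picture. A call takes as long as a camera call. They do not tell look-alikes from the thing itself.
- nets.trace(camera, label): "region" (384x512 bool, what is visible of it) and "bbox" ([left, top, right, bottom] in pixels, round what is visible of it).
- nets.place_of(camera, label): "centre" ([column, row] in pixels: a listed point, or the origin of a listed thing).
The state is a dict: "clock": time; "joint_pos": joint angles; "joint_vel": joint speeds; "joint_torque": joint torques, N m; "position": TCP position; "orientation": TCP orientation; "contact_force": force on the tool from outside, world axes, zero at the start; "torque": the same for the moment, N m; "opening": finger opening in m; "gripper_force": force on a finger pad.
Only numpy, scipy, OpenCV 4.12 (cv2) and the standard library are available. Lean on these libraries where they do the work, as an engineer would, in place of code of your own. Each camera call takes 0.05 s, during which the arm holds its last target. There are 200 camera calls.

TASK

Set the empty steel cup on the bench scale so that its foot drops fully home, upright, in the round hole of the blue nest plate, and let go of it. Then press the orange tare key right down for a moment, and only after that take the brass pin from the wooden rack and put it in the cup without letting it fall from a height, leaving the key alone from then on. The weighing cell is delicate: never push on the scale with more than 20 N in any direction, and leave the dark pin, screwdriver, glue bottle and spring clamp where they are.

Things in the scene. Friction and masses are not known exactly. Their poses are not given: they have to be found in the camera images.
- scale: Grey bench scale fixed to the table, 260 mm (x) by 200 mm (y). Origin on the table; x to its back, y to its left, z up. Housing 40 mm high, from 70 mm in front of the origin to 130 mm behind it; before it a ledge 26 mm high with a dark display and the tare key. On top a steel pan and a blue nest plate.
- pan_center (a point): Centre of the top of the steel pan, 160 (x) by 180 (y) mm, 56 mm above the table. It sinks under load on a spring, 1.2 N per mm, to a hard stop at 8 mm. On it lies the blue nest plate, 84 (x) by 126 (y) by 7 mm, top 63 mm above the table, with a round hole of 38.5 mm (edge chamfered 2 mm) through its middle to the pan. The plate is clamped, each time at another place along y.
- index_mark (a point): Point on the top of the steel pan (7 mm below the top of the blue plate), 24 mm from pan_center along -y, moving with the pan; axes as the scale's. The centre of the nest hole is NOT here: it lies along this point's +y axis (no x offset), 6 to 42 mm away. Exactly where is not measured: it must be felt or seen.
- tare_top (a point): Centre of the top of the orange round tare key, 24 mm diameter, on the scale's front ledge in a black collar. Pressed straight down; travel 8 mm to a hard stop, spring, about 6 N when fully down; it counts as pressed from 5 mm.
- tare (a joint): Travel of the tare key in m: 0 up, 0.008 fully down.
- cup_center (a point): Centre of the loose empty steel cup, on its axis 25 mm above its underside; z up. 50 mm high, 105 to 200 g: solid round foot, 36 mm diameter, 8 mm high, edge chamfered 2 mm; above it the body, 60 mm outer diameter, wall 4 mm, inner floor 12 mm above the underside. Seated, the foot stands on the pan (this point 25 mm above index_mark); on top of the blue plate it is 7 mm higher.
- pin_center (a point): Brass pin, plain round, 14 mm diameter, 70 mm long, about 85 g, standing upright in one of the two holes of the wooden rack. Point at its centre, z along it.
- dark_pin_center (a point): Black pin of the same shape and size in the other hole of the rack: a bystander. Point at its centre.
- rack: Fixed wooden block 120 (x) by 60 (y) by 26 mm high with two holes 16.5 mm wide and 20 mm deep on its x axis, 64 mm apart, one pin in each; pins stand 50 mm out of it. Origin under its centre.
- driver: Screwdriver with red handle, 190 mm long, lying on the table: a bystander. Origin in its middle.
- glue: White glue bottle with orange cap, 48 mm diameter, 110 mm high: a bystander. Origin under its centre.
- clamp: Black spring clamp with orange jaws, about 120 by 55 mm, 20 mm high, lying flat: a bystander. Origin under its centre.
Things that resemble listed ones, but are neither listed nor needed, are in the scene too. What is meant by the part that bears cup_center is not purple or red, and is the smaller of those in its own colour.

How it is judged:
On the way, in this order (a step that is already met when the one before it is completed fails the run):
1. the cup stands seated in the nest hole, upright and let go (z of cup_center in the frame of index_mark below 0.0275 m and y of cup_center in the frame of index_mark between 0.002 and 0.046 m and horizontal distance between cup_center and index_mark below 0.048 m and angle between cup_center's own z axis and vertical below 0.08 rad and contact force between the fingers and cup below 0.1 N), for 0.2 s.
2. the tare key is pressed down (5 mm or more) with the empty cup seated and untouched (value of joint tare above 0.005 m and z of cup_center in the frame of index_mark below 0.0275 m and contact force between the fingers and cup below 0.1 N and horizontal distance between pin_center and cup_center above 0.06 m), for 0.1 s.
At the end, for the whole second after the job is handed in: The cup stands in the nest hole with its foot on the pan (within 2.5 mm of fully down, tilted less than 4.5 degrees), the brass pin is at rest in the cup (its centre within 25 mm of the cup's axis and between 10 mm below and 32 mm above the cup's mid-height), and the tare key is up again (horizontal distance between pin_center and cup_center below 0.025 m and z of pin_center in the frame of cup_center between -0.01 and 0.032 m and linear speed of each of pin, cup below 0.03 m/s and z of cup_center in the frame of index_mark below 0.0275 m and y of cup_center in the frame of index_mark between 0.002 and 0.046 m and horizontal distance between cup_center and index_mark below 0.048 m and angle between cup_center's own z axis and vertical below 0.08 rad and value of joint tare below 0.002 m); the robot touches nothing.
It fails at once if something pushes on the scale with more than 20 N (contact force between anything else and scale above 20 N).
It fails at once if the tare key is pressed after the brass pin is in the cup (value of joint tare above 0.003 m and horizontal distance between pin_center and cup_center below 0.03 m).
It fails at once if the brass pin falls freely faster than 0.8 m/s (a drop of over 3 cm) (linear speed of pin above 0.8 m/s and contact force between the fingers and pin below 0.05 N).
It fails at once if a bystander is moved by more than 20 mm (distance of any of dark_pin_center, driver, glue, clamp from where it was at the start of the episode above 0.02 m).
It also fails if it takes over 72 s, if anything falls off the work surface, if the arm or the gripper's body presses on something with over 40 N, if the wrist force passes 120 N, or if a joint passes its speed limit or range.

## Working session

There is one attempt and no reset: what is moved stays moved. The work goes in short steps, Python scripts to look and compute and a tool call to move; the robot and the scene stay as the last step left them, time stands still between calls to the robot, and variables do not carry over. Pictures are saved under pics/ and viewed, at most 10 in all, crops included, and the job is handed in when it is done.

Besides the shell and the picture viewer there is one more tool, called after ">>>" as name([rows], argument=value, ...), one row to a line, values as JSON. play_rows: Moves the arm, as the interface text tells. Its arguments: {"type":"object","properties":{"commands":{"type":"array"},"newtons":{"type":"number"}},"required":["commands"]}

```bash
mkdir -p pics; cat > h.py <<'E'
import numpy as np,cv2
from cell import observe,cams,job,nets
def ray(cam,uv,z,m=None):
    m=m or cams.camera_model(cam);K=np.array(m["intrinsics"]);T=np.array(m["pose"])
    d=T[:3,:3]@np.linalg.solve(K,[uv[0],uv[1],1.]);o=T[:3,3]
    return o+d*(z-o[2])/d[2]
def save(im,n,s=1):
    im=cv2.resize(im,None,fx=s,fy=s,interpolation=cv2.INTER_CUBIC);cv2.imwrite("pics/"+n,im[:,:,::-1])
E
python3 - <<'E'
from h import *
a=cams.capture("top");b=cams.capture("scene")
save(a,"top.png",1.56);save(b,"scene.png",1.5)
for l,z in [("scale",0),("pan_center",.056),("index_mark",.056),("tare_top",.03),("cup_center",.025),("pin_center",.041),("dark_pin_center",.041),("rack",0),("glue",0),("clamp",0.01),("driver",.015)]:
    for c in ("top","scene"):
        for r in nets.place_of(c,l)[:5]: print(l,c,np.round(r["centre"]),round(r["score"],2),np.round(ray(c,r["centre"],z),3)[:2])
print(observe()["clock"])
for c in("top","scene"):print(np.round(cams.camera_model(c)["pose"],2)[:3,3])
E
```

```text
scale top [253. 175.] 0.92 [ 0.61  -0.053]
scale top [371. 192.] 0.67 [ 0.548 -0.444]
scale scene [245. 219.] 0.67 [ 0.594 -0.038]
pan_center top [251. 167.] 0.85 [ 0.631 -0.047]
pan_center scene [237. 205.] 0.92 [ 0.62  -0.042]
index_mark top [254. 168.] 0.84 [ 0.626 -0.055]
index_mark top [131. 159.] 0.47 [0.661 0.333]
index_mark scene [227. 204.] 0.66 [ 0.628 -0.067]
tare_top top [238. 210.] 0.38 [ 0.494 -0.003]
tare_top scene [277. 185.] 0.46 [ 0.458 -0.014]
cup_center top [332. 178.] 0.84 [ 0.594 -0.309]
cup_center top [307. 244.] 0.71 [ 0.381 -0.222]
cup_center top [338. 215.] 0.64 [ 0.474 -0.325]
cup_center top [347. 253.] 0.59 [ 0.349 -0.351]
cup_center scene [194. 145.] 0.98 [ 0.342 -0.363]
cup_center scene [224. 157.] 0.79 [ 0.371 -0.233]
cup_center scene [158. 183.] 0.59 [ 0.582 -0.316]
cup_center scene [181. 169.] 0.58 [ 0.491 -0.306]
pin_center top [237. 211.] 0.65 [0.491 0.002]
pin_center top [142. 240.] 0.58 [0.405 0.303]
pin_center scene [400. 196.] 0.63 [0.394 0.29 ]
dark_pin_center top [148. 218.] 0.6 [0.472 0.285]
dark_pin_center scene [275. 184.] 0.72 [ 0.473 -0.011]
dark_pin_center scene [395. 211.] 0.4 [0.463 0.292]
rack top [150. 230.] 0.85 [0.435 0.288]
rack top [371. 191.] 0.66 [ 0.553 -0.444]
rack scene [398. 218.] 0.74 [0.426 0.299]
glue top [324. 141.] 0.65 [ 0.721 -0.293]
glue scene [133. 220.] 0.69 [ 0.721 -0.286]
clamp top [371. 192.] 0.59 [ 0.548 -0.442]
clamp scene [135. 177.] 0.68 [ 0.564 -0.417]
driver top [129. 155.] 0.74 [0.682 0.352]
driver scene [399. 295.] 0.91 [0.699 0.352]
1.2
[ 0.45 -0.03  1.23]
[1.31 0.38 0.6 ]
```

View pics/top.png

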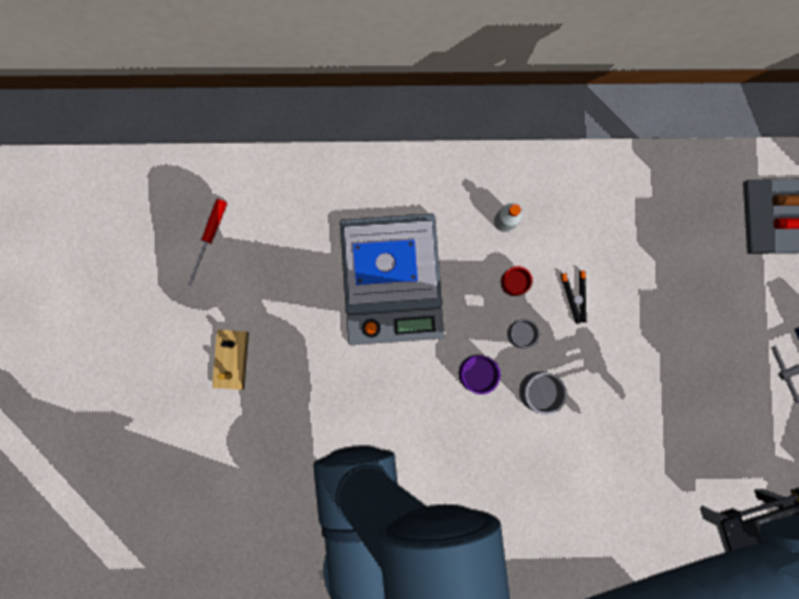

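View pics/scene.png

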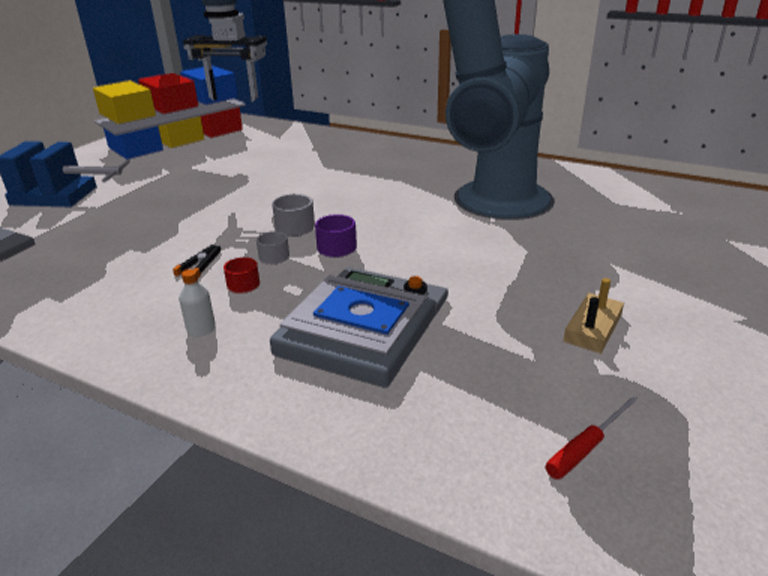

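Four cup-like things in the top view (800-px view): red (516,281), purple (480,374), large grey (543,392), small grey (523,333). The small grey one fits: grey, and the smaller of the two greys. The brass pin is the light one in the rack at (224,375), the dark one at (228,343). Next: an enlarged crop to confirm, and the nest hole position.

```bash
python3 - <<'E'
from h import *
a=cams.capture("top");cv2.imwrite("pics/raw_top.png",a)
save(a[165:275,285:375],"crop.png",5)
for r in nets.trace("top","cup_center"): 
    b=r["bbox"];print("cup",np.round(b),round(r["score"],2), r["region"].sum(), np.round(ray("top",((b[0]+b[2])/2,(b[1]+b[3])/2),.05),3)[:2])
hsv=cv2.cvtColor(a,cv2.COLOR_RGB2HSV)
m=cv2.inRange(hsv,(105,120,60),(125,255,255));m[:, :210]=0;m[:,300:]=0;m[:140]=0;m[200:]=0
cs,h=cv2.findContours(m,cv2.RETR_CCOMP,cv2.CHAIN_APPROX_NONE)
for c,hh in zip(cs,h[0]):
    if len(c)>15:
        (cx,cy),sz,an=cv2.minAreaRect(c);M=cv2.moments(c);u=(M["m10"]/M["m00"],M["m01"]/M["m00"])
        print(hh[3],np.round(u,1),np.round(sz,1),an,"world",np.round(ray("top",u,.063),4))
        print(np.round([ray("top",p,.063)[:2] for p in cv2.boxPoints(cv2.minAreaRect(c))],3).tolist())
E
```

```text
cup [294. 229. 321. 252.] 0.89 510 [ 0.393 -0.22 ]
cup [322. 172. 342. 186.] 0.84 288 [ 0.589 -0.305]
cup [330. 239. 366. 264.] 0.69 666 [ 0.356 -0.347]
cup [323. 203. 344. 222.] 0.67 292 [ 0.481 -0.306]
-1 [246.5 167.6] [26.9 40. ] 86.18592071533203 world [ 0.6268 -0.0311  0.063 ]
[[0.666, 0.034], [0.673, -0.092], [0.587, -0.096], [0.581, 0.03]]
0 [246.5 167.7] [12.7 12.7] 45.0 world [ 0.6266 -0.0312  0.063 ]
[[0.628, -0.003], [0.656, -0.032], [0.627, -0.06], [0.599, -0.031]]
```

View pics/crop.png

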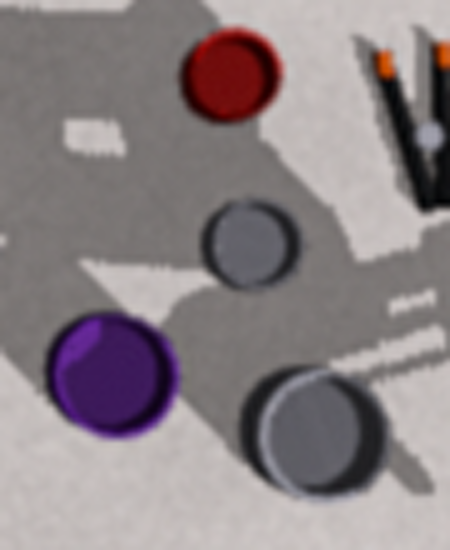

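>>> play_rows([
  [[0.04,0.03,0.02],0,0.094],
  [[0.04,0.03,0.02],0,0.094],
  [[0.04,0.03,0],0,0.094],
  [[0.04,0.03,0],0,0.094],
  [[0.04,0.03,0],0,0.094],
  [[0.02,0.04,0],0,0.094],
  [[0.02,0.04,0],0,0.094],
  [[0.02,0.04,0],0,0.094],
  [[0.01,0.03,0],0,0.094],
  [[0,0,0],0,0.094],
])

```text
clock: 2.3
position: [0.4368, -0.3282, 0.2677]
orientation: [-3.141, -0.0, 0.271]
contact_force: [-1.0, -0.0, 0.5]
opening: 0.0942
gripper_force: 0.0
```

The crop confirms the target: the small grey cup, at about (250,243) in the crop, is clearly smaller than the other grey one at (315,430).

```bash
python3 - <<'E'
from h import *
m=cams.camera_model("wrist");a=cams.capture("wrist");save(a,"w1.png",1.5)
for r in nets.trace("wrist","cup_center"):
    b=r["bbox"];c=r["region"].astype(np.uint8)
    print(np.round(b),round(r["score"],2),r["region"].sum(),np.round(ray("wrist",((b[0]+b[2])/2,(b[1]+b[3])/2),.05,m),4))
print(np.round(m["pose"],3),np.round(m["intrinsics"],0))
for r in nets.place_of("wrist","cup_center"): print(r, ray("wrist",r["centre"],.025,m))
E
```

```text
[244.   0. 300.  59.] 0.93 2838 [ 0.5779 -0.3061  0.05  ]
[114. 139. 192. 212.] 0.75 4685 [ 0.3956 -0.2178  0.05  ]
[226. 106. 283. 157.] 0.72 2358 [ 0.4746 -0.3161  0.05  ]
[215. 193. 291. 276.] 0.71 4815 [ 0.3565 -0.3475  0.05  ]
[[ 0.268 -0.927 -0.263  0.513]
 [-0.963 -0.258 -0.072 -0.307]
 [-0.001  0.273 -0.962  0.422]
 [ 0.     0.     0.     1.   ]] [[336.   0. 255.]
 [  0. 336. 189.]
 [  0.   0.   1.]]
{'centre': [156.5, 170.4], 'score': 0.91} [ 0.3950285  -0.21523586  0.025     ]
{'centre': [272.8, 24.8], 'score': 0.64} [ 0.5870501  -0.30556042  0.025     ]
{'centre': [252.2, 232.8], 'score': 0.57} [ 0.34750157 -0.34845595  0.025     ]
{'centre': [253.3, 130.8], 'score': 0.56} [ 0.47216768 -0.31546627  0.025     ]
```

View pics/w1.png

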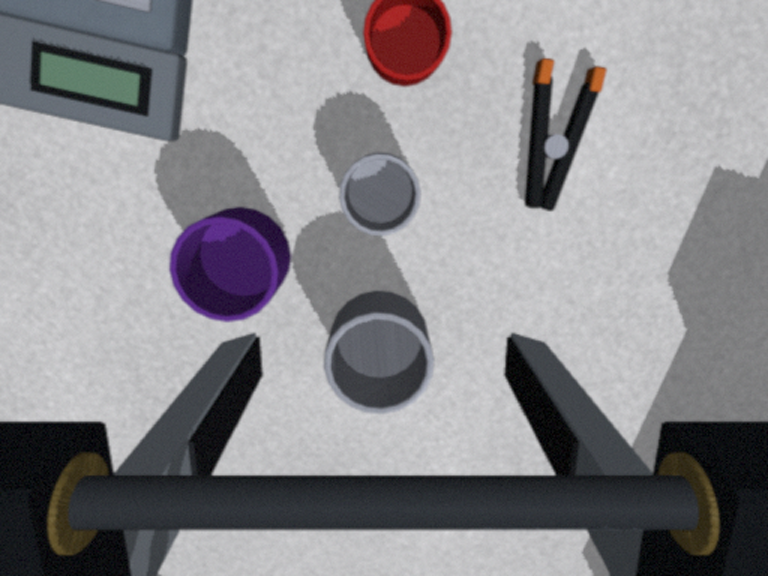

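The wrist view shows the small steel cup's rim centred at (380,193) in the view, i.e. pixel (253.5,129). Its outer width of about 79 view px gives 60 mm, as specified. The cup is at about (0.477, -0.315). Moving above it.

>>> play_rows([
  [[0.02,0.006,0],0,0.094],
  [[0.02,0.006,-0.03],0,0.094],
  [[0,0,-0.05],0,0.094],
  [[0,0,-0.03],0,0.094],
  [[0,0,-0.02],0,0.094],
  [[0,0,0],0,0.094],
])

```text
clock: 3.05
position: [0.4734, -0.3191, 0.1338]
orientation: [-3.135, 0.004, 0.265]
contact_force: [0.4, -0.1, -0.1]
opening: 0.094
gripper_force: 0.0
```

```bash
python3 - <<'E'
from h import *
m=cams.camera_model("wrist");print(ray("wrist",(253.5,129),.05,dict(m)) is None, observe()["position"],observe()["clock"])
E
```

```text
False [ 0.47336284 -0.31905136  0.13380203] 3.05
```

>>> play_rows([
  [[0.004,0.004,-0.03],0,0.094],
  [[0,0,-0.03],0,0.094],
  [[0,0,-0.02],0,0.094],
  [[0,0,-0.011],0,0.094],
  [[0,0,0],0,0.094],
  [[0,0,0],0,0.05],
  [[0,0,0],0,0.05],
  [[0,0,0],0,0.05],
  [[0,0,0],0,0.05],
  [[0,0,0],0,0.05],
], newtons=20)

```text
clock: 4.05
position: [0.4799, -0.3154, 0.0472]
orientation: [3.141, -0.0, 0.267]
contact_force: [-0.1, 0.7, 2.7]
opening: 0.0598
gripper_force: 20.0
```

>>> play_rows([
  [[0,0,0.03],0,0.05],
  [[0,0,0.05],0,0.05],
  [[0,0.02,0.045],0,0.05],
  [[0.01,0.04,0.03],0,0.05],
  [[0.01,0.045,0.02],0,0.05],
  [[0.01,0.045,0],0,0.05],
  [[0.01,0.045,0],0,0.05],
  [[0.01,0.04,0],0,0.05],
  [[0.01,0.03,0],0,0.05],
  [[0,0.01,0],0,0.05],
  [[0,0,0],0,0.05],
  [[0,0,0],0,0.05],
])

```text
clock: 5.25
position: [0.5391, -0.0421, 0.2207]
orientation: [3.141, 0.001, 0.266]
contact_force: [-0.3, -0.2, -1.5]
opening: 0.0606
gripper_force: 20.0
```

```bash
cat > hole.py <<'E'
from h import *
import sys
def hole(a,m,z,name=None):
    hsv=cv2.cvtColor(a,cv2.COLOR_RGB2HSV)
    k=cv2.inRange(hsv,(105,120,40),(125,255,255))
    cs,h=cv2.findContours(k,cv2.RETR_CCOMP,cv2.CHAIN_APPROX_NONE)
    for c,hh in zip(cs,h[0]):
        if len(c)>40:
            w=np.array([ray("wrist",p[0],z,m)[:2] for p in c],np.float32)
            if hh[3]>=0:
                e=cv2.fitEllipse(w*1000);print("hole",np.round(e[0],1),np.round(e[1],1),cv2.moments(c)["m10"]/cv2.moments(c)["m00"])
            else: r=cv2.minAreaRect(w*1000);print("plate",np.round(r[0],1),np.round(r[1],1),round(r[2],2))
E
python3 - <<'E'
from hole import *
m=cams.camera_model("wrist");a=cams.capture("wrist");save(a,"w2.png",1.5);o=observe()
print(o["clock"],np.round(o["position"],4),np.round(o["contact_force"],2))
hole(a,m,.063)
E
```

```text
5.3 [ 0.5391 -0.0425  0.2208] [-0.1   0.93 -0.76]
plate [624.8 -30.3] [ 84. 126.] 3.1
hole [624.5 -30.2] [38.6 39.1] 268.13482190324294
```

View pics/w2.png

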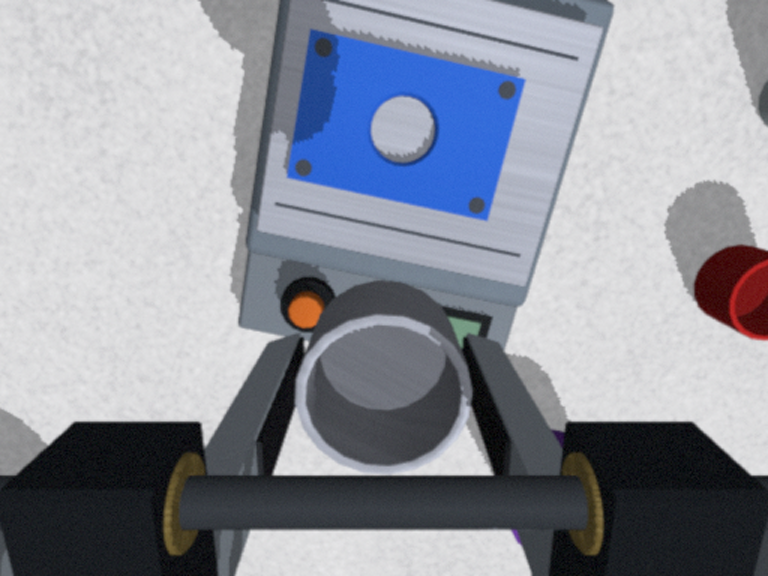

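Wrist view: the nest hole is at (403,130) and the cup rim at (384,394), held upright between the fingers; the orange tare key is at (307,309). The plate measures 84×126 mm and the hole 38.6 mm, both as specified.

```bash
python3 - <<'E'
from h import *
m=cams.camera_model("wrist");o=observe();print(np.round(o["position"],4))
z=o["position"][2]+.0028
for s in ((384.5,316),(384,472),(297,392),(472,392)):print(np.round(ray("wrist",np.array(s)/1.5,z,m),4))
for z in (.03,.036): print("tare",np.round(ray("wrist",(204.7,206),z,m),4))
a=cams.capture("wrist")
for r in nets.place_of("wrist","tare_top")[:2]: print(r,ray("wrist",r["centre"],.034,m))
E
```

```text
[ 0.5391 -0.0425  0.2208]
[ 0.5636 -0.0359  0.2236]
[ 0.5077 -0.0509  0.2236]
[ 0.5301 -0.0148  0.2236]
[ 0.5454 -0.0711  0.2236]
tare [0.488  0.0009 0.03  ]
tare [0.4902 0.0005 0.036 ]
{'centre': [202.9, 207.1], 'score': 0.96} [0.48776826 0.00220347 0.034     ]
```

>>> play_rows([
  [[0.02,0.003,0],0,0.05],
  [[0.025,0.004,0],0,0.05],
  [[0.025,0.004,-0.02],0,0.05],
  [[0.015,0.002,-0.03],0,0.05],
  [[0.003,0,-0.03],0,0.05],
  [[0,0,-0.02],0,0.05],
  [[0,0,0],0,0.05],
  [[0,0,0],0,0.05],
])

```text
clock: 6.2
position: [0.6275, -0.0291, 0.1212]
orientation: [3.142, 0.0, 0.266]
contact_force: [0.3, -0.9, -0.8]
opening: 0.0604
gripper_force: 20.0
```

>>> play_rows([
  [[0,0,-0.005],0,0.05],
  [[0,0,-0.004],0,0.05],
  [[0,0,-0.003],0,0.05],
  [[0,0,-0.003],0,0.05],
  [[0,0,0],0,0.05],
  [[0,0,0],0,0.05],
])

```text
clock: 6.8
position: [0.6277, -0.0285, 0.1061]
orientation: [3.141, -0.0, 0.267]
contact_force: [1.1, -1.3, -1.6]
opening: 0.0606
gripper_force: 20.0
```

>>> play_rows([
  [[0,0,-0.002],0,0.05],
  [[0,0,-0.001],0,0.05],
  [[0,0,-0.001],0,0.05],
  [[0,0,0],0,0.05],
  [[0,0,0],0,0.05],
])

```text
clock: 7.3
position: [0.6277, -0.0286, 0.1022]
orientation: [3.141, -0.001, 0.267]
contact_force: [0.6, -2.2, 1.1]
opening: 0.0608
gripper_force: 20.0
```

>>> play_rows([
  [[0,-0.001,0],0,0.05],
  [[0,0,-0.001],0,0.05],
  [[0,0,0],0,0.07],
  [[0,0,0],0,0.08],
  [[0,0,0],0,0.085],
  [[0,0,0],0,0.085],
  [[0,0,0.03],0,0.085],
  [[0,0,0.05],0,0.085],
  [[-0.01,0,0.04],0,0.085],
  [[-0.03,0,0],0,0.085],
  [[-0.04,0,0],0,0.085],
  [[0,0,0],0,0.085],
])

```text
clock: 8.5
position: [0.5431, -0.0284, 0.2194]
orientation: [-3.14, 0.004, 0.267]
contact_force: [0.7, -0.4, 1.3]
opening: 0.0852
gripper_force: 0.0
```

```bash
python3 - <<'E'
from hole import *
m=cams.camera_model("wrist");a=cams.capture("wrist");save(a,"w3.png",1.5);o=observe()
print(o["clock"],np.round(o["position"],4))
for r in nets.trace("wrist","cup_center")[:2]:
    b=r["bbox"];print(b,ray("wrist",((b[0]+b[2])/2,(b[1]+b[3])/2),.105,m))
for r in nets.place_of("wrist","tare_top")[:2]: print(r,ray("wrist",r["centre"],.034,m))
E
```

```text
8.55 [ 0.5455 -0.0289  0.2203]
[475.6, 171.7, 512.0, 232.7] [ 0.58710867 -0.22338529  0.105     ]
[245.2, 56.4, 325.9, 135.8] [ 0.62336329 -0.03001099  0.105     ]
{'centre': [216.4, 211.8], 'score': 0.71} [0.49007737 0.00118294 0.034     ]
```

View pics/w3.png

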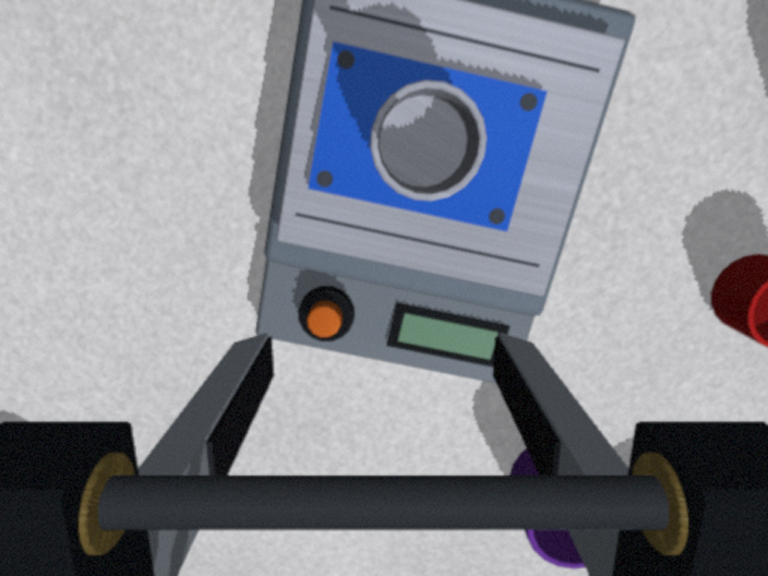

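The cup stands upright in the hole: rim at (428,140), floor visible, and no overhang. The key is at (325,318), standing proud of its collar. Triangulating its height.

```bash
python3 - <<'E'
from hole import *
A=np.zeros((3,3));B=np.zeros(3)
for c,box in (("wrist",(190,235,190,240)),("top",(228,248,200,220)),("scene",(265,290,178,202))):
    m=cams.camera_model(c);a=cams.capture(c);h=cv2.cvtColor(a,cv2.COLOR_RGB2HSV)
    k=cv2.inRange(h,(5,150,70),(18,255,255));q=np.zeros_like(k);x0,x1,y0,y1=box;q[y0:y1,x0:x1]=k[y0:y1,x0:x1]
    v,u=np.nonzero(q);p=(u.mean(),v.mean());print(c,p,len(u),np.round(ray(c,p,.04,m),4))
    o=np.array(m["pose"])[:3,3];d=ray(c,p,0,m)-o;d/=np.linalg.norm(d);P=np.eye(3)-np.outer(d,d);A+=P;B+=P@o
print(np.linalg.solve(A,B))
for r in nets.place_of("top","pin_center")[:3]: print(r,ray("top",r["centre"],.041))
for c in("top","scene"):
  for r in nets.trace(c,"pin_center")[:3]: print(c,r["bbox"],r["score"])
E
```

```text
wrist (np.float64(213.72562358276645), np.float64(217.40136054421768)) 441 [0.4906 0.0011 0.04  ]
top (np.float64(238.21052631578948), np.float64(207.42105263157896)) 19 [ 0.5025 -0.0026  0.04  ]
scene (np.float64(276.3103448275862), np.float64(187.72413793103448)) 58 [ 0.4868 -0.0024  0.04  ]
[4.98400775e-01 3.09670228e-04 4.93434232e-02]
{'centre': [141.2, 240.4], 'score': 0.44} [0.40330908 0.30512876 0.041     ]
top [137.7, 210.0, 160.9, 249.9] 0.71
```

>>> play_rows([
  [[-0.02,0.01,-0.02],0,0.0],
  [[-0.02,0.01,-0.03],0,0.0],
  [[-0.014,0.01,-0.03],0,0.0],
  [[0,0,-0.03],0,0.0],
  [[0,0,-0.01],0,0.0],
  [[0,0,0],0,0.0],
  [[0,0,0],0,0.0],
], newtons=20)

```text
clock: 9.65
position: [0.4948, 0.0003, 0.1022]
orientation: [3.141, -0.002, 0.267]
contact_force: [0.1, 0.3, 0.6]
opening: 0.0323
gripper_force: 0.0
```

>>> play_rows([
  [[-0.003,0.001,0],0,0.0],
  [[0,0,0],0,0.0],
  [[0,0,0],0,0.0],
  [[0,0,0],0,0.0],
  [[0,0,-0.02],0,0.0],
  [[0,0,-0.008],0,0.0],
  [[0,0,-0.003],0,0.0],
  [[0,0,0],0,0.0],
])

```text
clock: 10.45
position: [0.4901, 0.0018, 0.07]
orientation: [-3.141, 0.001, 0.267]
contact_force: [-2.0, 0.8, 3.9]
opening: 0.0006
gripper_force: 2.2
```

>>> play_rows([
  [[0,0,0],0,0.0],
  [[0,0,-0.002],0,0.0],
  [[0,0,0],0,0.0],
])

```text
clock: 10.75
position: [0.4905, 0.0017, 0.0682]
orientation: [3.141, -0.0, 0.267]
contact_force: [-2.3, 0.2, 5.4]
opening: 0.0003
gripper_force: 2.6
```

>>> play_rows([
  [[0,0,-0.001],0,0.0],
  [[0,0,-0.001],0,0.0],
  [[0,0,0],0,0.0],
])

```text
clock: 11.05
position: [0.4906, 0.0017, 0.0671]
orientation: [-3.141, 0.001, 0.267]
contact_force: [-5.9, 1.7, 11.9]
opening: 0.0002
gripper_force: 6.3
```

```bash
python3 - <<'E'
from h import *
save(cams.capture("scene")[150:230,230:330],"s2.png",6)
E
```

```text
(no output)
```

View pics/s2.png

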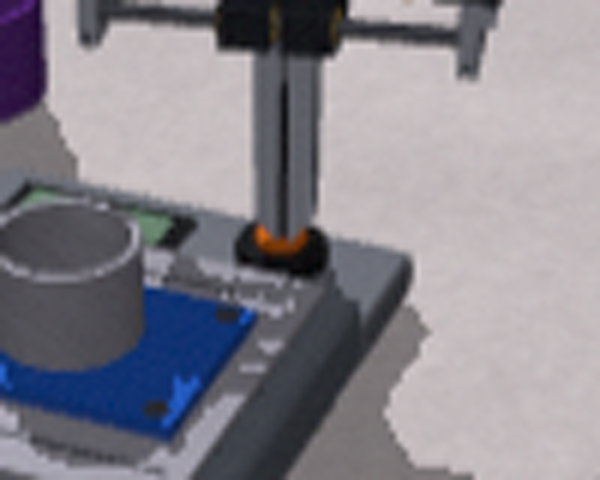

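The crop shows the key pushed down nearly flush with its collar at (283,240), with the cup still seated. Force and travel agree with the full stroke, so I'm releasing the key and moving to the pin.

>>> play_rows([
  [[0,0,0.01],0,0.0],
  [[0,0,0.04],0,0.02],
  [[0,0,0.045],0,0.05],
  [[0,0.03,0.045],0,0.05],
  [[-0.01,0.045,0.03],0,0.05],
  [[-0.02,0.045,0],0,0.05],
  [[-0.02,0.045,0],0,0.05],
  [[-0.02,0.045,0],0,0.05],
  [[-0.025,0.04,0],0,0.05],
  [[-0.025,0.03,0],0,0.05],
  [[0,0.01,0],0,0.05],
  [[0,0,0],0,0.05],
])

```text
clock: 12.3
position: [0.3713, 0.2862, 0.2299]
orientation: [3.142, -0.001, 0.269]
contact_force: [1.2, 0.2, 0.2]
opening: 0.0499
gripper_force: 0.0
```

```bash
python3 - <<'E'
from hole import *
m=cams.camera_model("wrist");a=cams.capture("wrist");save(a,"w4.png",1.5);o=observe()
print(o["clock"],np.round(o["position"],4),o["orientation"],o["joint_pos"])
for l in ("pin_center","dark_pin_center","rack"):
  for r in nets.place_of("wrist",l)[:2]: print(l,r,ray("wrist",r["centre"],.041 if l!="rack" else 0,m))
E
```

```text
12.35 [0.3718 0.2854 0.2298] [ 3.14128105e+00 -6.89700436e-04  2.67591972e-01] [ 4.12240833e-01 -1.95632966e-01  2.00820603e+00 -4.20050233e-04
  1.32838203e+00  1.71554600e+00]
pin_center {'centre': [252.1, 141.0], 'score': 0.73} [0.40207502 0.29856527 0.041     ]
dark_pin_center {'centre': [272.6, 83.3], 'score': 0.72} [0.46161554 0.29409288 0.041     ]
rack {'centre': [263.0, 111.9], 'score': 0.64} [0.43121415 0.29429333 0.        ]
```

View pics/w4.png

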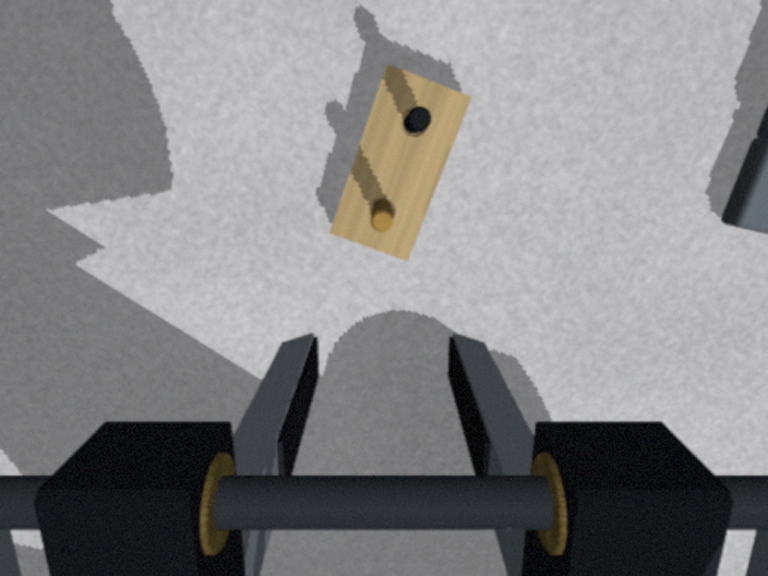

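Wrist view: brass pin top at (382,217), dark pin at (418,117) farther away. Checking with the tops at z = 76 mm.

```bash
python3 - <<'E'
from hole import *
m=cams.camera_model("wrist")
p,q=[ray("wrist",np.array(s)/1.5,.076,m) for s in ((382,219),(417,118))]
print(p,q,np.linalg.norm(p-q))
E
```

```text
[0.40372206 0.29394076 0.076     ] [0.46590532 0.28966958 0.076     ] 0.06232977199598005
```

>>> play_rows([
  [[0.015,0.005,-0.02],0,0.05],
  [[0.016,0.004,-0.04],0,0.05],
  [[0,0,-0.04],0,0.05],
  [[0,0,-0.035],0,0.05],
  [[0,0,-0.025],0,0.05],
  [[0,0,0],0,0.05],
  [[0,0,0],0,0.03],
  [[0,0,0],0,0.02],
  [[0,0,0],0,0.005],
  [[0,0,0],0,0.005],
  [[0,0,0],0,0.005],
  [[0,0,0],0,0.005],
], newtons=15)

```text
clock: 13.7
position: [0.4028, 0.2947, 0.0706]
orientation: [-3.141, -0.001, 0.267]
contact_force: [0.2, 0.3, 3.0]
opening: 0.0133
gripper_force: 15.0
```

>>> play_rows([
  [[0,0,0.02],0,0.005],
  [[0,0,0.03],0,0.005],
  [[0,0,0.045],0,0.005],
  [[0,0,0.045],0,0.005],
  [[0.01,-0.02,0.03],0,0.005],
  [[0.025,-0.035,0],0,0.005],
  [[0.028,-0.04,0],0,0.005],
  [[0.028,-0.04,0],0,0.005],
  [[0.028,-0.04,0],0,0.005],
  [[0.028,-0.04,0],0,0.005],
  [[0.025,-0.035,0],0,0.005],
  [[0,0,0],0,0.005],
], newtons=25)

```text
clock: 14.9
position: [0.5761, 0.0403, 0.2393]
orientation: [3.141, 0.0, 0.261]
contact_force: [-0.5, 0.5, -0.6]
opening: 0.0134
gripper_force: 25.0
```

```bash
python3 - <<'E'
from hole import *
m=cams.camera_model("wrist");a=cams.capture("wrist");save(a,"w5.png",1.5);o=observe()
print(o["clock"],np.round(o["position"],4),o["contact_force"])
for r in nets.trace("wrist","cup_center")[:3]:
    b=r["bbox"];print(b,r["score"],ray("wrist",((b[0]+b[2])/2,(b[1]+b[3])/2),.105,m))
E
```

```text
14.95 [0.5748 0.0425 0.2391] [-0.64429662  0.23559942 -0.84822428]
[453.6, 359.4, 504.9, 383.0] 0.72 [ 0.44101219 -0.24053393  0.105     ]
[305.7, 119.2, 384.5, 188.4] 0.71 [ 0.62412051 -0.02716486  0.105     ]
[393.1, 351.4, 457.5, 384.0] 0.65 [ 0.43052335 -0.18363119  0.105     ]
```

View pics/w5.png

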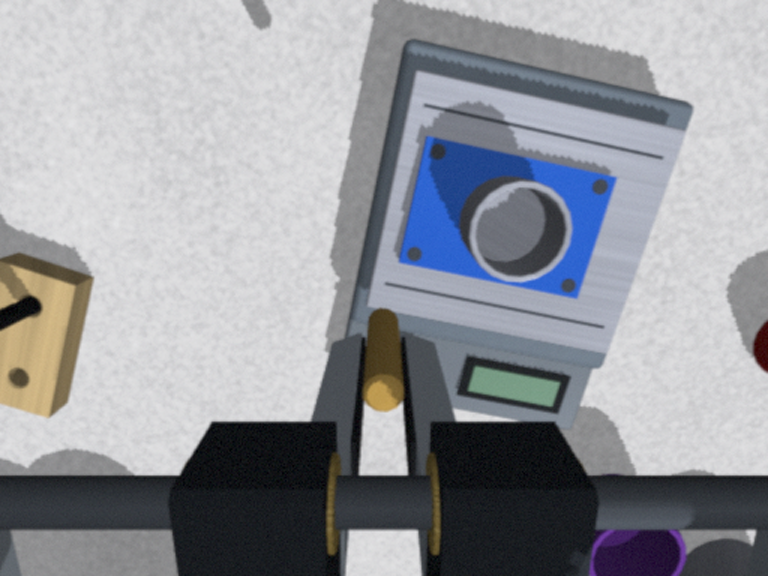

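The cup is still seated, with its rim at (521,231), and the pin is held upright at (383,360). Moving over the cup and lowering.

>>> play_rows([
  [[0.02,-0.03,0],0,0.005],
  [[0.02,-0.03,0],0,0.005],
  [[0.009,-0.011,0],0,0.005],
  [[0,0,0],0,0.005],
  [[0,0,-0.03],0,0.005],
  [[0,0,-0.03],0,0.005],
  [[0,0,-0.025],0,0.005],
  [[0,0,-0.01],0,0.005],
  [[0,0,0],0,0.005],
])

```text
clock: 15.9
position: [0.6217, -0.025, 0.1433]
orientation: [-3.14, 0.003, 0.268]
contact_force: [0.6, -0.0, 0.1]
opening: 0.0133
gripper_force: 25.0
```

>>> play_rows([
  [[0.001,-0.003,-0.003],0,0.005],
  [[0,0,-0.003],0,0.005],
  [[0,0,-0.002],0,0.005],
  [[0,0,-0.002],0,0.005],
  [[0,0,0],0,0.005],
  [[0,0,0],0,0.005],
])

```text
clock: 16.5
position: [0.6244, -0.0297, 0.1349]
orientation: [3.142, -0.0, 0.267]
contact_force: [-0.0, -0.2, -0.4]
opening: 0.0134
gripper_force: 25.0
```

>>> play_rows([
  [[0,0,-0.001],0,0.005],
  [[0,0,-0.001],0,0.005],
  [[0,0,-0.001],0,0.005],
  [[0,0,-0.001],0,0.005],
  [[0,0,0],0,0.005],
  [[0,0,0],0,0.005],
])

```text
clock: 17.1
position: [0.6244, -0.0297, 0.1309]
orientation: [3.142, -0.0, 0.267]
contact_force: [0.4, -0.4, -0.8]
opening: 0.013
gripper_force: 25.0
```

>>> play_rows([
  [[0,0,-0.001],0,0.005],
  [[0,0,-0.001],0,0.005],
  [[0,0,-0.001],0,0.005],
  [[0,0,0],0,0.005],
  [[0,0,0],0,0.005],
])

```text
clock: 17.6
position: [0.6245, -0.0297, 0.1282]
orientation: [3.141, -0.0, 0.267]
contact_force: [-0.7, 0.5, 3.1]
opening: 0.0132
gripper_force: 25.0
```

>>> play_rows([
  [[0,0,0],0,0.016],
  [[0,0,0],0,0.02],
  [[0,0,0],0,0.022],
  [[0,0,0],0,0.022],
  [[0,0,0.01],0,0.022],
  [[0,0,0.02],0,0.024],
  [[0,0,0.04],0,0.03],
  [[0,0,0.045],0,0.03],
  [[-0.04,0,0],0,0.03],
  [[-0.04,0,0],0,0.03],
  [[0,0,0],0,0.03],
  [[0,0,0],0,0.03],
])

```text
clock: 18.8
position: [0.5442, -0.0297, 0.2437]
orientation: [3.141, -0.001, 0.267]
contact_force: [0.2, -0.4, 0.6]
opening: 0.0301
gripper_force: 0.0
```

```bash
python3 - <<'E'
from h import *
a=cams.capture("wrist");b=cams.capture("scene")[150:246,200:330]
save(np.hstack([cv2.resize(a,(400,300)),cv2.resize(b,(400,300))]),"w6.png",1);print(observe()["clock"],observe()["position"])
E
```

```text
18.9 [ 0.54536863 -0.02989299  0.2437703 ]
```

View pics/w6.png

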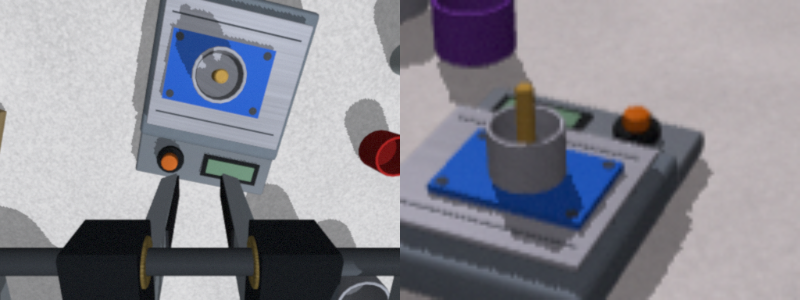

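The pin stands upright in the middle of the seated cup (left half, 220,76), the key is up (right half, 637,118), and the gripper is clear.

```bash
python3 -c "
from cell import job
print(job.hand_in())"
```

```text
the job is handed in; nothing more can be done
None
```

I handed the job in at about 19 s; hand-in returned no verdict. The last pictures show the steel cup seated upright in the nest hole, the brass pin standing in it and the tare key up after its full press, with the gripper clear of everything.

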